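# Empty the sample tray over the waste bin's rim

## Task

Take the blue tray of used sample tubes by its handle and, keeping it about level, hook its front flange over the steel bar on the yellow bin's rim and let it rest there; then, with the flange staying on the bar as the pivot, tip the tray over steeply so that all three tubes roll into the bin. Bring it level again before unhooking it, and set the empty tray back upright, squarely and fully on its green mat, without disturbing the other things on the bench.

Things in the scene. Friction and masses are not known exactly. Their poses are not given: they have to be found in the camera images.
- tray_handle (a point): Grip point of the tray's handle: a flat white plate 70 mm wide (x), 8 mm thick, 58 mm long, rising from the top of the tray's rear wall and leaning 20 degrees back, away from the tray (up along the plate is (0, -0.342, 0.940) in tray axes). The point is on the plate's mid-plane, 35 mm along it from the wall top; from point tray_hook it lies 147 mm back and 70 mm up. Axes as the tray's.
- tray_hook (a point): Point of the tray's underside that rests on top of the bin's bar when hooked: mid-width, 62 mm in front of tray_centre and 15 mm below it, 8 mm above the plane the tray stands on. 9 mm in front of it a flange 4 mm thick hangs down 8 mm along the whole front edge: it hooks over the bar, on the bin's inner side. Tipping turns the tray about the bar, front down. Axes as the tray's.
- tray_centre (a point): Middle of the blue open-topped tray, 23 mm above the plane it stands on. Tray 122 mm wide (x), 150 mm long (y), 0.15 to 0.3 kg; side and rear walls 45 to 47 mm high. Tray axes: y to the front (low pouring end, with the flange), z up. Its floor is 12 mm above the plane it stands on, and ends in front in a lip only 4 mm high that holds the tubes back: the last needs some 45 degrees of tipping, 55 is plenty.
- mat: Flat green mat, 160 (x) x 190 (y) x 4 mm, fixed to the bench; the tray starts on it, front along the mat's +y. Origin at the centre of its underside, at bench height.
- bin: Yellow waste bin with a red band, fixed to the bench, open on top, 220 mm (x) by 170 mm (y), walls 3 mm, inner floor 5 mm above the bench. Three walls are 120 mm high, the +y one 160 mm. Origin at the centre of its underside. Its -y side faces the mat and carries the steel bar; the tubes go in over that side, moving towards +y, the tray's y along the bin's y.
- bin_bar (a point): Middle of the axis of the round steel bar along the top of the bin's -y wall: 12 mm in diameter, 208 mm long along the bin's x, axis level and 120 mm above the bench, the bin wall directly below. Axes as the bin's.
- tube0_mid (a point): Centre of a used, closed sample tube: rigid cylinder 30 mm in diameter, 100 mm long (its x), amber with white label and red cap, 25 to 50 g. It starts lying across the tray, free to roll.
- tube1_mid (a point): Centre of a used, closed sample tube: rigid cylinder 30 mm in diameter, 100 mm long (its x), amber with white label and red cap, 25 to 50 g. It starts lying across the tray, free to roll.
- tube2_mid (a point): Centre of a used, closed sample tube: rigid cylinder 30 mm in diameter, 100 mm long (its x), amber with white label and red cap, 25 to 50 g. It starts lying across the tray, free to roll.
- carton: Bystander, loose: small brown cardboard carton of slides, 95 x 55 x 30 mm, lying on the bench between mat and bin. Origin at the centre of its underside.
- washbottle: Bystander, loose: white round plastic bottle with red cap, 64 mm across, about 170 mm high, near the far edge of the bench. Origin at the centre of its underside.
- jar: Bystander, loose: amber jar with white cap, 72 mm across, 100 mm high, near the far edge. Origin at the centre of its underside.
- tipbox: Bystander, loose: blue pipette-tip box with clear top, 85 x 120 x 65 mm, near the far edge. Origin at the centre of its underside.
- beaker: Bystander, loose: clear plastic beaker, 68 mm across, 85 mm high, on the robot's side. Origin at the centre of its underside.
- adapter: Bystander, loose: black power adapter block, 55 x 125 x 33 mm, on the robot's side. Origin at the centre of its underside.
Not all that is in view belongs to the job. Leave any purple or turquoise look-alike of the part that bears tray_handle alone.

How it is judged:
On the way, in this order (a step that is already met when the one before it is completed fails the run):
1. the tray, about level (within 17 degrees), rests on the bar of the bin with the flange hooked over it (x of tray_hook in the frame of bin_bar between -0.05 and 0.05 m and y of tray_hook in the frame of bin_bar between -0.015 and 0.015 m and z of tray_hook in the frame of bin_bar between -0.015 and 0.015 m and angle between tray_centre's own z axis and vertical below 0.3 rad and contact force between tray and bin above 0.4 N), for 0.2 s.
2. the tray is tipped more than 40 degrees about the bar, the flange still on it (x of tray_hook in the frame of bin_bar between -0.06 and 0.06 m and y of tray_hook in the frame of bin_bar between -0.02 and 0.02 m and z of tray_hook in the frame of bin_bar between -0.02 and 0.02 m and angle between tray_centre's own z axis and vertical above 0.7 rad), for 0.2 s.
At the end, for the whole second after the job is handed in: All three tubes lie inside the bin, and the tray stands upright (within 4.5 degrees) on its mat, its centre within 30 mm of the mat's centre and its length within 17 degrees of the mat's (x of tube0_mid in the frame of bin between -0.11 and 0.11 m and y of tube0_mid in the frame of bin between -0.085 and 0.085 m and z of tube0_mid in the frame of bin between 0 and 0.1 m and x of tube1_mid in the frame of bin between -0.11 and 0.11 m and y of tube1_mid in the frame of bin between -0.085 and 0.085 m and z of tube1_mid in the frame of bin between 0 and 0.1 m and x of tube2_mid in the frame of bin between -0.11 and 0.11 m and y of tube2_mid in the frame of bin between -0.085 and 0.085 m and z of tube2_mid in the frame of bin between 0 and 0.1 m and horizontal distance between tray_centre and mat below 0.03 m and angle between tray_centre's own z axis and vertical below 0.08 rad and z of tray_centre in the frame of mat between 0.02 and 0.034 m and angle between the y axis of tray_centre and the y axis of mat, either way round below 0.3 rad); the robot touches nothing.
It fails at once if the tray is tipped by more than 29 degrees while its flange is off the bar (more than 35 mm from it) (angle between tray_centre's own z axis and vertical above 0.5 rad and not (x of tray_hook in the frame of bin_bar between -0.08 and 0.08 m and y of tray_hook in the frame of bin_bar between -0.035 and 0.035 m and z of tray_hook in the frame of bin_bar between -0.035 and 0.035 m)).
It fails at once if a bystander (carton, bottle, jar, tip box, beaker, adapter) is knocked over or shifted by more than 40 mm (distance of any of carton, washbottle, jar, tipbox, beaker, adapter from where it was at the start of the episode above 0.04 m or angle between any of carton, washbottle, jar, tipbox, beaker, adapter's own z axis and vertical above 0.5 rad).
It also fails if it takes over 72 s, if anything falls off the work surface, if the arm or the gripper's body presses on something with over 40 N, if the wrist force passes 120 N, or if a joint passes its speed limit or range.

## Robot

A 7-joint arm with a two-finger parallel gripper is mounted at the origin on the work surface. World frame = base frame: x ahead of the robot, y to its left, z up, the work surface at z = 0. Lengths are in m, angles in rad, forces in N, time in s.
With the tool pointing down it reaches from about 0.4 to 0.85 m from the base axis. Payload 10.4 kg.
Tool frame: the origin (TCP) lies midway between the tips of the shut fingers; the grasp point (between the pads) lies 19 mm behind it; z points along the fingers, y is the line along which they close (so a half turn about z gives the same grasp; the last joint's range is limited). The gripper opens to 87 mm and grips with 3 to 60 N. Pads are 19 mm wide; open, the fingers measure 117 mm over their backs; the gripper's body (75 mm by 190 mm) begins 51 mm behind the grasp point.
Start: joints at [1.208, 0.332, -0.065, 1.46, 0.022, 1.35, -0.088], TCP at [0.208, -0.589, 0.223] pointing down, gripper open.
Joint ranges: [-2.6, 2.6], [-0.5, 2.12], [-1.47, 1.34], [0.16, 2.42], [-1.27, 4.41], [0.06, 2.06], [-2.6, 2.6]. Speed limits (rad/s): [2.22, 2.22, 2.79, 2.79, 3.14, 3.14, 3.14].

## Interface

Orientations are given as a unit quaternion [x, y, z, w].
In Python, from bench import r gives the robot as it stands.
- The arm moves only by the tool apply_moves, never from a script. Its argument "steps" is a list of rows, each a list of 7 numbers: the turn, a rotation vector about the tool's x, y, z in rad, then the shift along the tool's x, y, z in mm, then the opening, from -1 (shut) to 1 (fully open). In form: [[ax, ay, az, x, y, z, claw], ...]. A call has 1 to 20 rows; each row is the pose to reach, as a shift and turn from the pose commanded when the call began, along the tool's axes at that moment; what a row does not reach only later rows make up. A row lasts 1/12 s, in which the tool goes at most 41.7 mm and 7.16 degrees, less where a joint would pass 70% of its speed; a pose out of reach is approached as far as the arm can. A call with a gripper value outside its range is refused whole. The fingers move at their own pace and stop on an object; "force" is the grip in N (left out, the last holds). Time passes only in rows, so rows that repeat a pose let the fingers close. It gives the time, the measured TCP pose, the force, the opening and the grip force at its end, in the units of the state.
- r.read_state(): the state, without advancing time (a new reading comes with each control period).
- r.camera(name): name is "scene" or "top"; returns a dict with "pixels" (420x560x3 uint8, red, green, blue), "z_map" (420x560 float32, m along the optical axis (not along the pixel's ray), 0 where there is no reading), "fovy" (degrees; the focal length in pixels is half the picture's height over the tangent of half this angle, whatever the lens; pixels are square), "cx", "cy" (the principal point, pixels), "position" and "orientation" of the camera in the world. Camera axes: x right, y down, z forward; pixel columns grow to the right and rows downward; lengths in m; the calibration is good to about 2 mm. A picture is of the moment at which its call begins.
- r.close_job(): hands the job in; it is judged then, once.
The state is a dict: "time": time; "joint_positions": joint angles; "joint_vel": joint speeds; "joint_torque": joint torques, N m; "ee_pos": TCP position; "eef_rot": TCP orientation; "ft_force": force on the tool from outside, world axes, zero at the start; "torque": the same for the moment, N m; "width": finger opening in m; "grip_force": force on a finger pad.
Only numpy, scipy, OpenCV 4.12 (cv2) and the standard library are available. Lean on these libraries where they do the work, as an engineer would, in place of code of your own. Each camera call takes 0.05 s, during which the arm holds its last target. There are 200 camera calls.

## Working session

There is one attempt and no reset: what is moved stays moved. The work goes in short steps, Python scripts to look and compute and a tool call to move; the robot and the scene stay as the last step left them, time stands still between calls to the robot, and variables do not carry over. Pictures are saved under pics/ and viewed, at most 10 in all, crops included, and the job is handed in when it is done.

Besides the shell and the picture viewer there is one more tool, called after ">>>" as name(argument=value, ...), one argument or row to a line, values as JSON. apply_moves: Moves the arm, as the interface text tells. Its arguments: {"type":"object","properties":{"steps":{"type":"array","items":{"type":"array","items":{"type":"number"}}},"force":{"type":"number"}},"required":["steps"]}

```bash
mkdir -p pics; ls; cat > h.py <<'E'
import numpy as np, cv2
from scipy.spatial.transform import Rotation as R
from bench import r
def pts(c):
    h,w=c["z_map"].shape; f=h/2/np.tan(np.radians(c["fovy"])/2)
    v,u=np.mgrid[:h,:w]; z=c["z_map"]
    P=np.dstack([(u-c["cx"])*z/f,(v-c["cy"])*z/f,z])
    return P@R.from_quat(c["orientation"]).as_matrix().T+np.array(c["position"])
def save(c,n,crop=None,s=1):
    im=c["pixels"][:,:,::-1]
    if crop: im=im[crop[1]:crop[3],crop[0]:crop[2]]
    cv2.imwrite("pics/"+n,cv2.resize(im,None,fx=s,fy=s,interpolation=cv2.INTER_CUBIC))
E
python3 - <<'E'
from h import *
for n in("scene","top"):
    c=r.camera(n); save(c,n+"0.png"); print(n,c["position"],c["orientation"],c["fovy"],c["cx"],c["cy"],(c["z_map"]==0).mean())
    np.savez(n+"0.npz",P=pts(c),im=c["pixels"],z=c["z_map"])
s=r.read_state(); print(s)
E
```

```text
pics
scene [1.02293516 0.33883884 1.04336214] [ 0.35491634  0.88134809 -0.28866186 -0.11804351] 54.566713194019485 278.63841166094124 205.59002072444002 0.004107142857142857
top [ 0.31038286 -0.18191958  1.33094576] [-0.70001437  0.70750813 -0.06317494  0.07362775] 50.11823607866081 276.96076163709455 216.48805338825022 0.003996598639455782
{'time': 0.1, 'joint_positions': array([ 1.20838083,  0.33280747, -0.06469283,  1.46086864,  0.02159824,
        1.34988453, -0.08851136]), 'joint_vel': array([ 6.19914613e-04, -6.34590219e-04, -2.05953840e-03, -1.62601644e-03,
        9.96373547e-05,  4.57773051e-04, -1.19051116e-03]), 'joint_torque': array([ 9.50937283e-04, -6.24542785e+01,  2.41416082e-02, -3.90721500e+01,
       -6.14823774e-02,  3.64593545e-02,  6.37109139e-07]), 'ee_pos': array([ 0.2081982 , -0.58893513,  0.22182883]), 'eef_rot': array([ 9.85600093e-01,  1.69091847e-01, -1.36085840e-04, -6.21635238e-04]), 'ft_force': array([ 0.25316816, -0.69387665, -0.84393408]), 'torque': array([ 0.00172222,  0.04370438, -0.00997342]), 'grip_force': 0.0, 'width': 0.08716252515090782}
```

View pics/scene0.png

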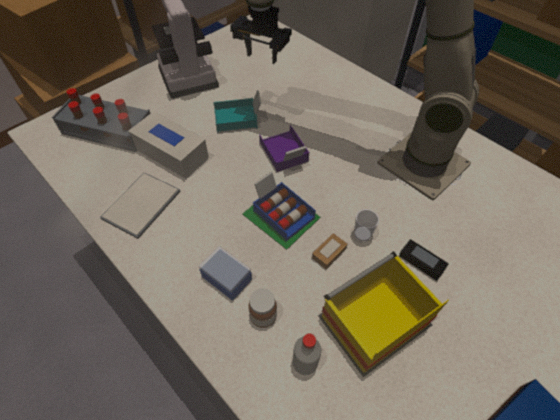

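View pics/top0.png

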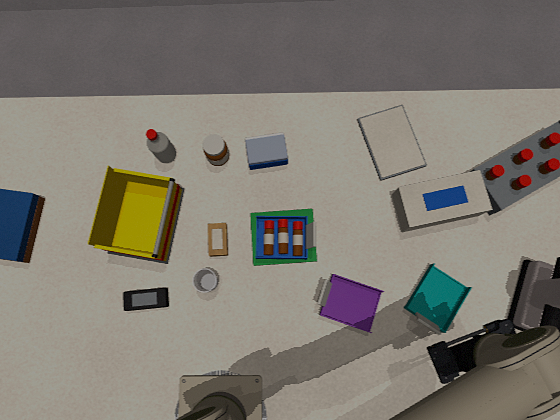

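The scene picture shows the blue tray with three tubes at about (284,210) on the green mat, the purple decoy at (285,148) and the turquoise one at (236,113). In the top view these are at (283,238), (350,303) and (438,297). The top view also shows the bin at (137,215) with its bar at about (168,222), and the carton at (218,239).

Candidates for the tray in the top view are blue (283,238), purple (350,303) and turquoise (438,297). I choose the blue one, because it holds the tubes and stands on the green mat. Next I check it in a close crop and measure.

```bash
python3 - <<'E'
from h import *
d=np.load("top0.npz");P=d["P"];im=d["im"]; e=np.load("scene0.npz")
a=cv2.resize(im[190:290,150:340],None,fx=4,fy=4,interpolation=2)[:,:,::-1]
cv2.imwrite("pics/crop.png",a)
def rect(m,xy):
    p=xy[m].astype(np.float32); (c,s,ang)=cv2.minAreaRect(p); return np.round(c,4),np.round(s,4),round(ang,1)
for nm,dd in(("top",d),("scene",e)):
    P=dd["P"];im=dd["im"]; hsv=cv2.cvtColor(im,cv2.COLOR_RGB2HSV); H,S,V=[hsv[...,i].astype(int) for i in range(3)]; z=P[...,2]
    X=P[...,:2]; k=np.ones((2,2),np.uint8)
    roi=(X[...,0]>.25)&(X[...,0]<.75)
    g=(H>50)&(H<75)&(S>120)&(V>50)&roi&(abs(z-.004)<.006); print(nm,"mat",g.sum(),rect(g,X),np.median(z[g]))
    mc=np.array(rect(g,X)[0])
    near=np.linalg.norm(X-mc,axis=2)<.14
    b=near&(H>100)&(H<130)&(S>120)&(z>.02); print("blue",b.sum(),rect(b,X),np.percentile(z[b],[2,50,90,98]))
    rim=near&(H>100)&(H<130)&(S>100)&(z>.043)&(z<.056); print("rim",rim.sum(),rect(rim,X))
    w=near&(S<60)&(z>.055)&(z<.14); print("plate",w.sum(), w.sum() and (rect(w,X),np.percentile(z[w],[2,50,98]), P[w].mean(0)))
    if w.sum()>10:
        q=P[w];c=q.mean(0);u,s,vt=np.linalg.svd(q-c,full_matrices=False);print(" normal",vt[2],"ax",vt[0],s/np.sqrt(len(q)))
    bb=(X[...,1]>mc[1]+.13)&(X[...,1]<.6)&(X[...,0]>.2)&(X[...,0]<.75)
    bar=bb&(S<70)&(z>.112)&(z<.135)
    n,l,st,_=cv2.connectedComponentsWithStats(bar.astype(np.uint8),connectivity=8)
    i=1+np.argmax(st[1:,4]); bar=l==i
    print("bar",bar.sum(),st[i],rect(bar,X),np.percentile(z[bar],[5,50,95]))
    q=P[bar];top=q[q[:,2]>.119]; print(" line",cv2.fitLine(top[:,:2].astype(np.float32),2,0,.01,.01).ravel())
    y=bb&(H>20)&(H<35)&(S>150)&(z>.11)&(z<.18); print("binrim",rect(y,X))
E
```

```text
top mat 842 (array([ 0.5108, -0.1801]), array([0.1597, 0.1865]), 3.3) 0.004340451757777974
blue 421 (array([ 0.5033, -0.1743]), array([0.1463, 0.1222]), 89.1) [0.02008532 0.03617775 0.05154276 0.05446271]
rim 153 (array([ 0.5039, -0.1749]), array([0.1454, 0.121 ]), 89.2)
plate 244 ((array([ 0.5012, -0.2581]), array([0.0233, 0.0692]), 88.7), array([0.05797302, 0.09006963, 0.10818148]), array([ 0.50097031, -0.25797516,  0.0874198 ]))
 normal [0.02556192 0.91636236 0.399533  ] ax [-0.999488    0.01573375  0.02786007] [0.02017492 0.01721935 0.00212119]
bar 281 [153 179  22  77 281] (array([0.5522, 0.1485]), array([0.0124, 0.2178]), 79.0) [0.12014796 0.12495915 0.12939171]
 line [ 0.9830983  -0.1830782   0.55112666  0.147584  ]
binrim (array([0.5658, 0.2332]), array([0.1744, 0.2305]), 79.7)
scene mat 386 (array([ 0.5099, -0.1778]), array([0.1544, 0.1822]), 3.6) 0.0026725001733541864
blue 31 (array([ 0.506 , -0.1718]), array([0.1455, 0.1175]), 89.1) [0.0201988  0.04559117 0.04906727 0.0504341 ]
rim 69 (array([ 0.5046, -0.1759]), array([0.1469, 0.1214]), 89.8)
plate 313 ((array([ 0.5021, -0.2566]), array([0.0281, 0.0718]), 89.0), array([0.05617197, 0.0814478 , 0.10382221]), array([ 0.50341729, -0.25704043,  0.08139379]))
 normal [0.02322729 0.92873356 0.37001954] ax [ 0.99973017 -0.02167724 -0.00834723] [0.02060311 0.01575575 0.00206897]
bar 396 [324 251  72  48 396] (array([0.5506, 0.1487]), array([0.0136, 0.2248]), 79.4) [0.11974682 0.1235776  0.1265651 ]
 line [ 0.9827139  -0.18513086  0.5539808   0.14921536]
binrim (array([0.5666, 0.2355]), array([0.1679, 0.2315]), 79.2)
```

View pics/crop.png

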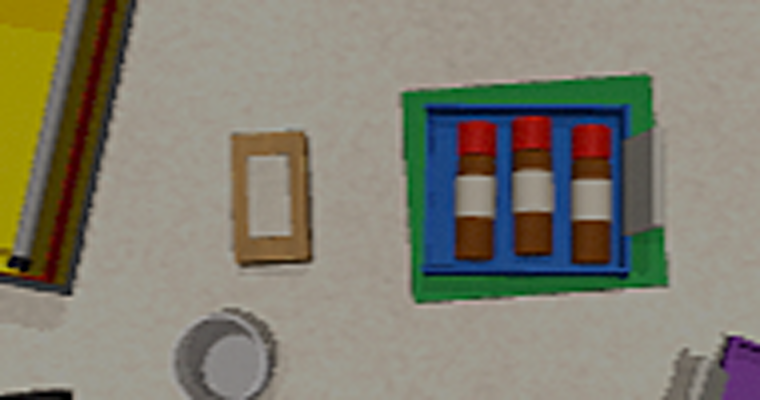

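The crop confirms the blue tray, with its three tubes and the grey-white handle plate at its rear (crop (645,180)), standing on the green mat. Its size (0.146 x 0.121 m), rim height (0.05 m) and bar height (0.126 m) all agree with the description.

```bash
cat >> h.py <<'E'
def tool(yaw,pitch=0):  # tool rotation; yaw deg of tray, pitch=tip front down deg
    y=np.radians(-20)
    b=np.column_stack([[1,0,0],[0,-np.cos(y),np.sin(y)],[0,-np.sin(y),-np.cos(y)]])
    return R.from_euler("z",yaw,degrees=True)*R.from_euler("x",-pitch,degrees=True)*R.from_matrix(b)
def rel(p,Rt,st=None):
    s=st or r.read_state(); R0=R.from_quat(s["eef_rot"])
    return np.round((R0.inv()*Rt).as_rotvec(),4),np.round(R0.inv().apply(np.array(p)-s["ee_pos"])*1000,1)
def hpose(hook,yaw,pitch=0,back=0): # TCP pose for tray hook position; grasp at handle
    Rt=tool(yaw,pitch); Ry=R.from_euler("z",yaw,degrees=True)*R.from_euler("x",-pitch,degrees=True)
    return np.array(hook)+Ry.apply([0,-.147,.070])+Rt.apply([0,0,.019-back]),Rt
E
python3 - <<'E'
from h import *
Y=-1.3; d=R.from_euler("z",Y,degrees=True).apply([0,.147,-.07])
hook=np.array([.5022,-.2605,.082])+d; print(hook)
p,Rt=hpose(hook,Y,0,.08); print(p,rel(p,Rt)); p,Rt=hpose(hook,Y); print(p,rel(p,Rt))
E
```

```text
[ 0.50553504 -0.11353784  0.012     ]
[ 0.50172667 -0.28135786  0.13932125] (array([0.344 , 0.0635, 0.3587]), array([ 379.3, -192. ,   82.7]))
[ 0.50234743 -0.25400329  0.06414584] (array([0.344 , 0.0635, 0.3587]), array([ 389. , -217.5,  157.9]))
```

>>> apply_moves(
  steps=[
    [0.1,0.02,0.1,125,-64,0,1],
    [0.2,0.04,0.2,250,-128,0,1],
    [0.3,0.06,0.3,370,-185,0,1],
    [0.344,0.0635,0.359,379,-192,20,1],
    [0.344,0.0635,0.359,379,-192,20,1],
    [0.344,0.0635,0.359,379,-192,20,1],
    [0.344,0.0635,0.359,379,-192,20,1],
    [0.344,0.0635,0.359,379,-192,20,1],
    [0.344,0.0635,0.359,379,-192,20,1],
    [0.344,0.0635,0.359,379,-192,20,1],
    [0.344,0.0635,0.359,379,-192,40,1],
    [0.344,0.0635,0.359,379,-192,60,1],
    [0.344,0.0635,0.359,379,-192,75,1],
    [0.344,0.0635,0.359,379,-192,83,1],
    [0.344,0.0635,0.359,379,-192,83,1],
    [0.344,0.0635,0.359,379,-192,83,1],
    [0.344,0.0635,0.359,379,-192,83,1],
  ],
  force=45,
)

```text
time: 1.52
ee_pos: [0.5021, -0.2825, 0.1406]
eef_rot: [0.985, -0.011, 0.003, -0.173]
ft_force: [-0.3, 0.3, -0.0]
width: 0.0869
grip_force: 0.0
```

```bash
python3 - <<'E'
from h import *
c=r.camera("scene"); save(c,"s1.png",(200,100,400,250),4)
print(rel(*hpose([.5055,-.1135,.012],-1.3)),r.read_state()["joint_positions"].round(2),r.read_state()["ee_pos"])
E
```

```text
(array([ 0.0022, -0.002 , -0.    ]), array([-0.6, -0.7, 81.7])) [ 0.78  0.45 -0.22  1.53 -0.21  1.36 -0.96] [ 0.50212082 -0.28245115  0.1407331 ]
```

View pics/s1.png

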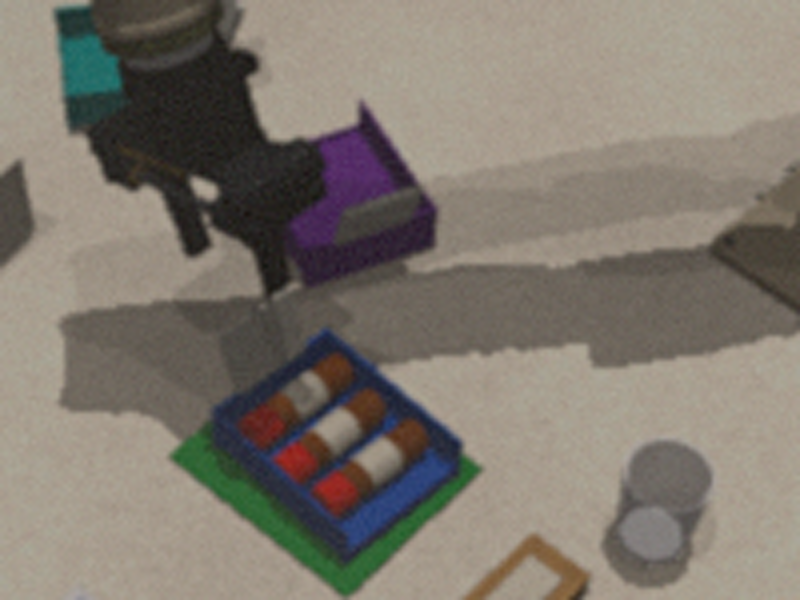

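The gripper is above the shadowed handle plate, at about (262,335) in the crop, with a finger on either side of it. I descend along the plate and close.

>>> apply_moves(
  steps=[
    [0,0,0,0,-0.5,20,1],
    [0,0,0,0,-0.5,40,1],
    [0,0,0,0,-0.5,60,1],
    [0,0,0,0,-0.5,72,1],
    [0,0,0,0,-0.5,80,1],
    [0,0,0,0,-0.5,81,1],
    [0,0,0,0,-0.5,81,1],
    [0,0,0,0,-0.5,81,-1],
    [0,0,0,0,-0.5,81,-1],
    [0,0,0,0,-0.5,81,-1],
    [0,0,0,0,-0.5,81,-1],
    [0,0,0,0,-0.5,81,-1],
    [0,0,0,0,-0.5,81,-1],
    [0,0,0,0,-0.5,81,-1],
    [0,0,0,0,-0.5,81,-1],
    [0,0,0,0,-0.5,81,-1],
  ],
  force=45,
)

```text
time: 2.9
ee_pos: [0.5024, -0.2538, 0.0636]
eef_rot: [0.985, -0.011, 0.002, -0.173]
ft_force: [-0.2, 0.9, 0.7]
width: 0.0351
grip_force: 0.0
```

```bash
cat >> h.py <<'E'
def hook_now(s): # inferred hook pos, yaw, pitch from tcp assuming nominal grasp
    Rt=R.from_quat(s["eef_rot"]); Ry=Rt*tool(0).inv()
    h=np.array(s["ee_pos"])-Rt.apply([0,0,.019])-Ry.apply([0,-.147,.070])
    return h.round(4),Ry.as_euler("ZXY",degrees=True).round(2)
E
python3 - <<'E'
from h import *
s=r.read_state(); print(s["width"],s["grip_force"],s["ft_force"],s["time"],hook_now(s))
hk,(yaw,_,_)=hook_now(s)
print(rel(*hpose(hk+[0,0,.15],-1.3)))
bar=np.array([.5515,.1487,.126])
print("above",rel(*hpose(bar+[0,0,.035],-10.6)))
E
```

```text
0.035099872491092095 0.0 [-0.15392884  0.9185512   0.71616374] 2.9 (array([ 0.5056, -0.1134,  0.0113]), array([-1.31, -0.07, -0.02]))
(array([ 0.0012, -0.0005, -0.0001]), array([ 1.000e-01, -5.110e+01, -1.409e+02]))
above (array([0.0011, 0.0549, 0.1525]), array([  17.3, -300. ,  -50.3]))
```

Still closing.

>>> apply_moves(
  steps=[
    [0,0,0,0,0,0,-1],
    [0,0,0,0,0,0,-1],
    [0,0,0,0,0,0,-1],
    [0,0,0,0,0,0,-1],
    [0,0,0,0,0,0,-1],
    [0,0,0,0,0,0,-1],
    [0,0,0,0,0,0,-1],
    [0,0,0,0,0,0,-1],
    [0,0,0,0,0,0,-1],
    [0,0,0,0,0,0,-1],
    [0,0,0,0,0,0,-1],
    [0,0,0,0,0,0,-1],
  ],
  force=45,
)

```text
time: 3.9
ee_pos: [0.5023, -0.2539, 0.0636]
eef_rot: [0.985, -0.011, 0.002, -0.173]
ft_force: [-0.8, -0.2, -0.7]
width: 0.0082
grip_force: 45.0
```

```bash
python3 - <<'E'
from h import *
s=r.read_state(); print(s["width"],s["grip_force"],s["ft_force"],s["time"],hook_now(s))
E
```

```text
0.008164431535747703 44.999980721622705 [-0.82187493 -0.18974894 -0.72959249] 3.9 (array([ 0.5056, -0.1135,  0.0112]), array([-1.32, -0.07, -0.02]))
```

>>> apply_moves(
  steps=[
    [0,0,0,0,-2,-5,-1],
    [0,0,0,0,-4,-11,-1],
    [0,0,0,0,-8,-22,-1],
    [0,0,0,0,-13,-36,-1],
    [0,0,0,0,-19,-52,-1],
    [0,0,0,0,-25,-69,-1],
    [0,0,0,0,-31,-86,-1],
    [0,0,0,0,-37,-103,-1],
    [0,0,0,0,-43,-120,-1],
    [0,0,0,0,-49,-136,-1],
    [0,0,0,0,-54,-148,-1],
    [0,0,0,0,-57,-157,-1],
    [0,0,0,0,-58,-160,-1],
    [0,0,0,0,-58,-160,-1],
    [0,0,0,0,-58,-160,-1],
    [0,0,0,0,-58,-160,-1],
  ],
)

```text
time: 5.23
ee_pos: [0.5019, -0.2537, 0.2327]
eef_rot: [0.985, -0.011, 0.001, -0.173]
ft_force: [0.3, 0.1, -4.1]
width: 0.0079
grip_force: 45.0
```

```bash
python3 - <<'E'
from h import *
s=r.read_state(); print(s["width"],s["grip_force"],s["ft_force"],s["time"],hook_now(s))
print(rel(*hpose([.5515,.1487-.02,.171],-10.6)))
c=r.camera("scene"); save(c,"s2.png",(200,80,440,260),3.3)
P=pts(c);hsv=cv2.cvtColor(c["pixels"],cv2.COLOR_RGB2HSV); H,S=hsv[...,0],hsv[...,1]
m=(H>100)&(H<130)&(S>100)&(P[...,2]>.12)&(P[...,2]<.27)&(P[...,1]<0)&(P[...,0]>.4)
print(m.sum(),cv2.minAreaRect(P[m][:,:2].astype(np.float32)))
E
```

```text
0.007854678258951054 45.00077835749835 [ 0.30499844  0.10256525 -4.13956251] 5.2333 (array([ 0.505 , -0.1133,  0.1805]), array([-1.31, -0.02,  0.06]))
(array([0.0005, 0.0563, 0.152 ]), array([  18.2, -226.8,   92.6]))
803 ((0.5031161308288574, -0.173410564661026), (0.1509108543395996, 0.12494728714227676), 88.47280883789062)
```

View pics/s2.png

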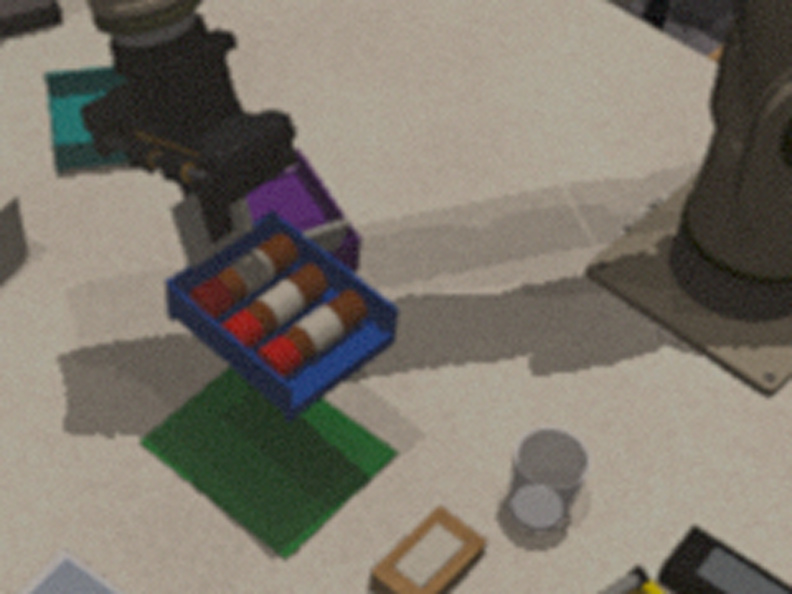

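Three tubes are in the lifted, level tray at about (285,310) in the crop. I carry it above the bar.

>>> apply_moves(
  steps=[
    [0,0.001,0.002,0.2,-2.7,1.1,-1],
    [0,0.002,0.007,0.8,-10.5,4.4,-1],
    [0,0.005,0.014,1.7,-22.6,9.4,-1],
    [0,0.009,0.024,2.8,-38.2,15.9,-1],
    [0,0.013,0.035,4.2,-56.7,23.7,-1],
    [0,0.018,0.048,5.8,-77.3,32.3,-1],
    [0,0.023,0.062,7.4,-99.6,41.6,-1],
    [0,0.028,0.076,9.1,-122.3,51.1,-1],
    [0,0.033,0.09,10.8,-145,60.6,-1],
    [0,0.038,0.104,12.4,-167.3,69.9,-1],
    [0,0.043,0.117,14,-187.9,78.5,-1],
    [0,0.047,0.128,15.4,-206.4,86.3,-1],
    [0,0.051,0.138,16.5,-222,92.8,-1],
    [0,0.054,0.145,17.4,-234,97.8,-1],
    [0,0.056,0.15,18,-242,101,-1],
    [0.0005,0.0563,0.152,18.2,-244.6,102.2,-1],
    [0.0005,0.0563,0.152,18.2,-244.6,102.2,-1],
    [0.0005,0.0563,0.152,18.2,-244.6,102.2,-1],
    [0.0005,0.0563,0.152,18.2,-244.6,102.2,-1],
  ],
)

```text
time: 6.87
ee_pos: [0.5266, 0.0094, 0.221]
eef_rot: [0.981, -0.092, 0.017, -0.172]
ft_force: [-0.1, 0.4, -3.2]
width: 0.0083
grip_force: 45.0
```

```bash
python3 - <<'E'
from h import *
s=r.read_state(); print(s["width"],s["ft_force"],s["time"],hook_now(s),s["joint_positions"].round(2))
print(rel(*hpose([.5515,.1487,.124],-10.6)))
for n in("top","scene"):
    c=r.camera(n)
    P=pts(c);hsv=cv2.cvtColor(c["pixels"],cv2.COLOR_RGB2HSV); H,S=hsv[...,0],hsv[...,1]
    m=(H>100)&(H<130)&(S>100)&(P[...,2]>.12)&(P[...,2]<.26)&(P[...,1]<.25)&(P[...,1]>-.1)&(P[...,0]>.4)&(P[...,0]<.7)
    print(m.sum(),cv2.minAreaRect(P[m][:,:2].astype(np.float32)),np.percentile(P[m][:,2],[1,50,99]))
    save(c,n+"3.png",(200,180,480,390) if n=="scene" else (90,150,280,292),2.8 if n=="scene" else 4)
E
```

```text
0.008264013606882413 [-0.09764623  0.36567951 -3.20249989] 6.8667 (array([0.5527, 0.1474, 0.1687]), array([-10.68,  -0.05,  -0.08])) [ 0.5   0.13 -0.41  1.76 -0.31  1.24 -1.56]
(array([ 0.0008, -0.0018, -0.0008]), array([-1.2, 14.4, 42.5]))
693 ((0.547285258769989, 0.09496273100376129), (0.15035493671894073, 0.21724723279476166), 88.9601821899414) [0.12800338 0.17616079 0.21111261]
1478 ((0.540858268737793, 0.087885782122612), (0.14987003803253174, 0.124738410115242), 79.5843734741211) [0.16784582 0.17635605 0.20727421]
```

View pics/scene3.png

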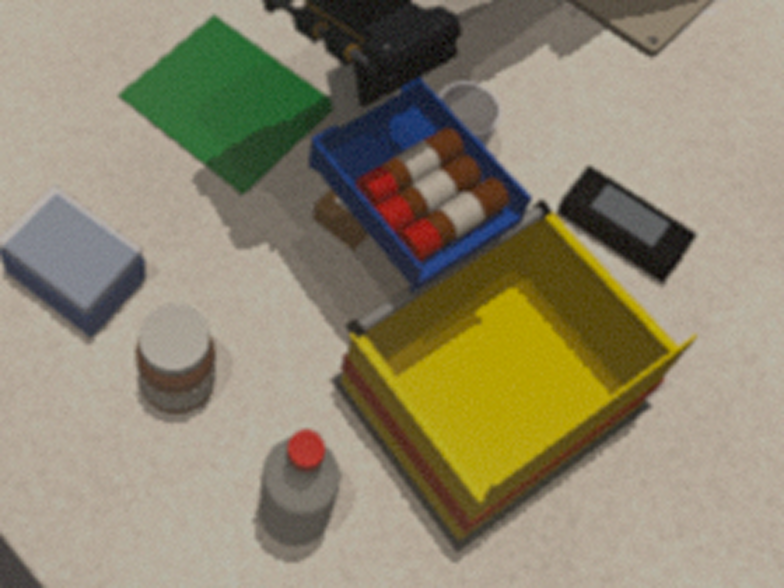

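The tray is level in front of and above the bar. In the crop the bar runs from (355,325) to (545,208), and all three tubes have rolled to the front lip. I lower it onto the bar, aiming the hook slightly inwards.

>>> apply_moves(
  steps=[
    [0,0,0,0,0,3,-1],
    [0,0,0,0,2,8,-1],
    [0,0,0,0,4,14,-1],
    [0,0,0,0,6,20,-1],
    [0,0,0,0,8,26,-1],
    [0,0,0,0,9.5,32,-1],
    [0,0,0,0,11,36,-1],
    [0,0,0,0,11.5,38,-1],
    [0,0,0,0,12,39,-1],
    [0,0,0,0,12,40,-1],
    [0,0,0,0,12,40,-1],
    [0,0,0,0,12,40,-1],
  ],
)

```text
time: 7.97
ee_pos: [0.5272, 0.0128, 0.1796]
eef_rot: [0.981, -0.091, 0.017, -0.173]
ft_force: [0.4, -0.4, -3.1]
width: 0.0079
grip_force: 45.0
```

```bash
python3 - <<'E'
from h import *
s=r.read_state(); print(s["width"],s["ft_force"],s["torque"],s["time"],hook_now(s))
E
```

```text
0.007878585447284816 [ 0.44970775 -0.42684684 -3.06476796] [-0.86853533  0.18735874  0.00869079] 7.9667 (array([0.5532, 0.1508, 0.1274]), array([-10.6 ,  -0.03,  -0.11]))
```

>>> apply_moves(
  steps=[
    [0,0,0,0,0.2,0.5,-1],
    [0,0,0,0,0.3,0.9,-1],
    [0,0,0,0,0.5,1.4,-1],
    [0,0,0,0,0.7,1.9,-1],
    [0,0,0,0,0.9,2.4,-1],
    [0,0,0,0,0.9,2.4,-1],
    [0,0,0,0,0.9,2.4,-1],
  ],
)

```text
time: 8.55
ee_pos: [0.5273, 0.0127, 0.1772]
eef_rot: [0.981, -0.091, 0.017, -0.173]
ft_force: [-1.8, -0.9, 1.8]
width: 0.008
grip_force: 45.0
```

```bash
python3 - <<'E'
from h import *
s=r.read_state(); print(s["width"],s["ft_force"],s["torque"],s["time"],hook_now(s))
E
```

```text
0.008001290894470197 [-1.80557229 -0.92278643  1.80988804] [-0.26658548  0.40252693  0.1237277 ] 8.55 (array([0.5533, 0.1507, 0.125 ]), array([-10.61,  -0.02,  -0.12]))
```

The tray rests on the bar: the vertical force changed by 5 N at hook height 0.125, as expected. I work out the tipping arc about the bar axis.

```bash
cat > arc.py <<'E'
from h import *
import sys
s=r.read_state(); hk,(yaw,p,_)=hook_now(s)
piv=np.array([hk[0],.1487-.185*(hk[0]-.5525),.1195])
R0=R.from_quat(s["eef_rot"]); ax=R.from_euler("z",-10.6,degrees=True).apply([1,0,0])
for a in map(float,sys.argv[1:]):
    q=R.from_rotvec(-np.radians(a)*ax); t=piv+q.apply(s["ee_pos"]-piv)
    print(a,np.round((R0.inv()*q*R0).as_rotvec(),3),np.round(R0.inv().apply(t-s["ee_pos"])*1000,1),t.round(3))
E
python3 arc.py 2 5 8 11 14 17 20 23 26 29 32 35 38 41 44 47 50 53 55 56
```

```text
2.0 [-0.035 -0.    -0.   ] [ 0.  -3.6 -3.8] [0.528 0.015 0.182]
5.0 [-0.087 -0.    -0.   ] [ 0.  -9.3 -9.2] [0.528 0.018 0.189]
8.0 [-0.14 -0.   -0.  ] [  0.  -15.2 -14.4] [0.529 0.022 0.196]
11.0 [-0.192 -0.    -0.   ] [  0.  -21.4 -19.2] [0.53  0.026 0.203]
14.0 [-0.244 -0.    -0.   ] [  0.1 -27.8 -23.7] [0.531 0.03  0.209]
17.0 [-0.297 -0.    -0.001] [  0.1 -34.5 -27.8] [0.531 0.035 0.215]
20.0 [-0.349 -0.    -0.001] [  0.1 -41.4 -31.6] [0.532 0.04  0.221]
23.0 [-0.401 -0.    -0.001] [  0.1 -48.4 -35. ] [0.533 0.046 0.227]
26.0 [-0.454 -0.    -0.001] [  0.1 -55.7 -38.1] [0.534 0.051 0.232]
29.0 [-0.506 -0.    -0.001] [  0.1 -63.  -40.8] [0.536 0.057 0.237]
32.0 [-0.559 -0.    -0.001] [  0.1 -70.6 -43. ] [0.537 0.063 0.242]
35.0 [-0.611 -0.    -0.001] [  0.1 -78.2 -44.9] [0.538 0.07  0.246]
38.0 [-0.663 -0.    -0.001] [  0.1 -85.9 -46.4] [0.539 0.076 0.25 ]
41.0 [-0.716 -0.    -0.001] [  0.1 -93.7 -47.5] [0.54  0.083 0.254]
44.0 [-0.768 -0.    -0.002] [ 1.000e-01 -1.015e+02 -4.810e+01] [0.542 0.09  0.257]
47.0 [-0.82  -0.    -0.002] [ 1.000e-01 -1.093e+02 -4.840e+01] [0.543 0.097 0.26 ]
50.0 [-0.873 -0.    -0.002] [ 1.000e-01 -1.172e+02 -4.830e+01] [0.544 0.105 0.263]
53.0 [-0.925 -0.    -0.002] [   0.2 -125.   -47.7] [0.546 0.112 0.265]
55.0 [-0.96  -0.    -0.002] [   0.2 -130.2  -47.1] [0.547 0.117 0.266]
56.0 [-0.977 -0.    -0.002] [   0.2 -132.8  -46.7] [0.547 0.12  0.266]
```

>>> apply_moves(
  steps=[
    [0,0,0,0,0,0,-1],
    [0,0,0,0,0,0,-1],
    [-0.035,0,0,0,-3.6,-3.8,-1],
    [-0.087,0,0,0,-9.3,-9.2,-1],
    [-0.14,0,0,0,-15.2,-14.4,-1],
    [-0.192,0,0,0,-21.4,-19.2,-1],
    [-0.244,0,0,0,-27.8,-23.7,-1],
    [-0.297,0,0,0,-34.5,-27.8,-1],
    [-0.349,0,0,0,-41.4,-31.6,-1],
    [-0.349,0,0,0,-41.4,-31.6,-1],
    [-0.349,0,0,0,-41.4,-31.6,-1],
  ],
)

```text
time: 9.47
ee_pos: [0.532, 0.0416, 0.2202]
eef_rot: [0.996, -0.091, 0.0, -0.001]
ft_force: [-0.9, 0.7, -2.9]
width: 0.0076
grip_force: 45.0
```

```bash
python3 - <<'E'
from h import *
s=r.read_state(); print(s["ft_force"],s["torque"],s["time"],hook_now(s),s["joint_positions"].round(2))
E
python3 arc.py 3 6 9 12 15 18 21 24 27 30 33 35 36
```

```text
[-0.86686978  0.73011465 -2.87976248] [ 0.2852373   0.12811163 -0.06662118] 9.4667 (array([0.5528, 0.154 , 0.1233]), array([-10.46, -19.93,  -0.05])) [ 0.27  0.16 -0.47  1.69  0.08  1.31 -1.98]
3.0 [-0.052 -0.    -0.   ] [ 0.  -5.4 -5.6] [0.533 0.047 0.226]
6.0 [-0.105 -0.    -0.   ] [  0.  -11.1 -10.8] [0.534 0.053 0.231]
9.0 [-0.157 -0.    -0.   ] [  0.1 -17.1 -15.8] [0.535 0.058 0.236]
12.0 [-0.209 -0.001 -0.   ] [  0.1 -23.3 -20.4] [0.536 0.065 0.241]
15.0 [-0.262 -0.001 -0.   ] [  0.1 -29.8 -24.8] [0.537 0.071 0.245]
18.0 [-0.314 -0.001 -0.   ] [  0.1 -36.5 -28.7] [0.539 0.077 0.249]
21.0 [-0.367 -0.001 -0.   ] [  0.1 -43.4 -32.3] [0.54  0.084 0.253]
24.0 [-0.419 -0.001 -0.   ] [  0.2 -50.4 -35.6] [0.541 0.091 0.256]
27.0 [-0.471 -0.001 -0.   ] [  0.2 -57.6 -38.5] [0.543 0.098 0.259]
30.0 [-0.524 -0.001 -0.   ] [  0.2 -65.  -41. ] [0.544 0.105 0.261]
33.0 [-0.576 -0.002 -0.   ] [  0.2 -72.5 -43.1] [0.545 0.113 0.263]
35.0 [-0.611 -0.002 -0.001] [  0.2 -77.5 -44.3] [0.546 0.118 0.265]
36.0 [-0.628 -0.002 -0.001] [  0.3 -80.1 -44.8] [0.547 0.12  0.265]
```

>>> apply_moves(
  steps=[
    [-0.052,0,0,0,-5.4,-5.6,-1],
    [-0.105,0,0,0,-11.1,-10.8,-1],
    [-0.157,0,0,0.1,-17.1,-15.8,-1],
    [-0.209,-0.001,0,0.1,-23.3,-20.4,-1],
    [-0.262,-0.001,0,0.1,-29.8,-24.8,-1],
    [-0.262,-0.001,0,0.1,-29.8,-24.8,-1],
  ],
)

```text
time: 9.97
ee_pos: [0.5375, 0.0721, 0.2449]
eef_rot: [0.987, -0.09, -0.013, 0.13]
ft_force: [-0.1, 0.4, -2.6]
width: 0.0075
grip_force: 45.0
```

```bash
python3 - <<'E'
from h import *
s=r.read_state(); print(s["ft_force"],s["torque"],s["time"],hook_now(s),s["joint_positions"].round(2))
E
python3 arc.py 3 6 9 12 15 18 20
```

```text
[-0.13698158  0.40982483 -2.56657121] [ 0.42721217 -0.01003819 -0.0608235 ] 9.9667 (array([0.5527, 0.1559, 0.1216]), array([-10.34, -35.02,   0.1 ])) [ 0.07  0.26 -0.51  1.55  0.34  1.52 -2.24]
3.0 [-0.052 -0.     0.   ] [ 0.  -5.4 -5.5] [0.539 0.079 0.249]
6.0 [-0.105 -0.     0.   ] [  0.  -11.1 -10.7] [0.54  0.085 0.252]
9.0 [-0.157 -0.001  0.   ] [  0.1 -17.1 -15.6] [0.541 0.092 0.256]
12.0 [-0.209 -0.001  0.   ] [  0.1 -23.3 -20.2] [0.543 0.099 0.258]
15.0 [-0.262 -0.001  0.   ] [  0.1 -29.8 -24.5] [0.544 0.107 0.261]
18.0 [-0.314 -0.001  0.   ] [  0.1 -36.5 -28.4] [0.545 0.114 0.263]
20.0 [-0.349 -0.001  0.   ] [  0.1 -41.  -30.8] [0.546 0.119 0.264]
```

>>> apply_moves(
  steps=[
    [-0.052,0,0,0,-5.4,-5.5,-1],
    [-0.105,0,0,0,-11.1,-10.7,-1],
    [-0.157,0,0,0.1,-17.1,-15.6,-1],
    [-0.209,-0.001,0,0.1,-23.3,-20.2,-1],
    [-0.262,-0.001,0,0.1,-29.8,-24.5,-1],
    [-0.262,-0.001,0,0.1,-29.8,-24.5,-1],
    [-0.262,-0.001,0,0.1,-29.8,-24.5,-1],
    [-0.262,-0.001,0,0.1,-29.8,-24.5,-1],
  ],
)

```text
time: 10.63
ee_pos: [0.5443, 0.104, 0.2606]
eef_rot: [0.962, -0.089, -0.025, 0.256]
ft_force: [0.7, 5.6, -0.2]
width: 0.0077
grip_force: 45.0
```

```bash
python3 - <<'E'
from h import *
s=r.read_state(); print(s["ft_force"],s["torque"],s["time"],hook_now(s),s["joint_positions"].round(2))
c=r.camera("top"); save(c,"t4.png",(80,140,280,290),4)
E
python3 arc.py 3 5
```

```text
[ 0.72461627  5.55195601 -0.23849   ] [ 2.56071946 -0.24874054  0.04770721] 10.6333 (array([0.5534, 0.1539, 0.1196]), array([-10.49, -49.85,   0.19])) [-0.14  0.42 -0.51  1.41  0.55  1.76 -2.41]
3.0 [-0.052  0.     0.   ] [-0.  -5.4 -5.6] [0.546 0.111 0.263]
5.0 [-0.087  0.     0.   ] [-0.  -9.1 -9.2] [0.547 0.116 0.264]
```

View pics/t4.png

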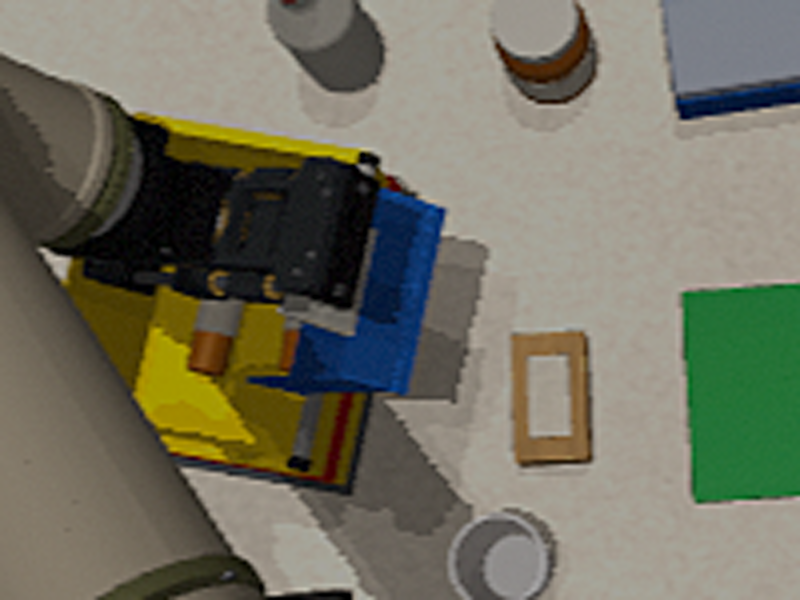

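The tray is tipped to 50 degrees. One tube is in the bin at crop (213,340), and another shows at (290,350). The flange is lightly pressing the bar, so I ease it forward by 2 mm and go 5 degrees further.

>>> apply_moves(
  steps=[
    [0,0,0,0,-1.7,-1.5,-1],
    [-0.03,0,0,0,-5,-4.5,-1],
    [-0.06,0,0,0,-8,-8,-1],
    [-0.087,0,0,0,-11,-10.5,-1],
    [-0.087,0,0,0,-11,-10.5,-1],
    [-0.087,0,0,0,-11,-10.5,-1],
    [-0.087,0,0,0,-11,-10.5,-1],
    [-0.087,0,0,0,-11,-10.5,-1],
    [-0.087,0,0,0,-11,-10.5,-1],
  ],
)

```text
time: 11.43
ee_pos: [0.5471, 0.118, 0.2652]
eef_rot: [0.95, -0.089, -0.028, 0.3]
ft_force: [-0.6, -0.5, -2.4]
width: 0.0077
grip_force: 45.0
```

```bash
python3 - <<'E'
from h import *
s=r.read_state(); print(s["ft_force"],s["torque"],s["time"],hook_now(s),s["joint_positions"].round(2))
c=r.camera("scene"); save(c,"s5.png",(260,180,480,345),3.6)
E
python3 arc.py -3 -6 -9 -12 -15 -18 -21 -24 -27 -30 -33 -36 -39 -42 -45 -48 -51 -53 -55
```

```text
[-0.58823908 -0.49262395 -2.42415603] [ 0.98255805 -0.12136065  0.0080651 ] 11.4333 (array([0.5541, 0.1552, 0.1202]), array([-1.069e+01, -5.502e+01, -1.000e-02])) [-0.21  0.48 -0.5   1.35  0.61  1.85 -2.45]
-3.0 [ 0.052 -0.    -0.   ] [0.  5.2 5.8] [0.546 0.111 0.263]
-6.0 [ 0.105 -0.    -0.   ] [ 0.  10.  11.9] [0.544 0.103 0.261]
-9.0 [ 0.157 -0.    -0.   ] [ 0.  14.5 18.3] [0.543 0.096 0.259]
-12.0 [ 0.209 -0.    -0.   ] [ 0.  18.7 24.9] [0.542 0.089 0.256]
-15.0 [ 0.262 -0.    -0.   ] [ 0.  22.6 31.7] [0.54  0.082 0.252]
-18.0 [ 0.314 -0.    -0.   ] [ 0.1 26.  38.6] [0.539 0.075 0.248]
-21.0 [ 0.367 -0.    -0.   ] [ 0.1 29.1 45.8] [0.538 0.069 0.244]
-24.0 [ 0.419 -0.    -0.   ] [ 0.1 31.9 53.1] [0.537 0.063 0.24 ]
-27.0 [ 0.471 -0.001 -0.   ] [ 0.1 34.2 60.5] [0.536 0.056 0.235]
-30.0 [ 0.524 -0.001 -0.   ] [ 0.1 36.2 68.1] [0.534 0.051 0.23 ]
-33.0 [ 0.576 -0.001 -0.   ] [ 0.1 37.7 75.7] [0.533 0.045 0.225]
-36.0 [ 0.628 -0.001 -0.   ] [ 0.1 38.9 83.5] [0.532 0.04  0.219]
-39.0 [ 0.681 -0.001 -0.001] [ 0.1 39.6 91.2] [0.531 0.035 0.213]
-42.0 [ 0.733 -0.001 -0.001] [ 0.1 39.9 99. ] [0.531 0.03  0.207]
-45.0 [ 0.785 -0.001 -0.001] [1.000e-01 3.990e+01 1.068e+02] [0.53  0.026 0.201]
-48.0 [ 0.838 -0.001 -0.001] [1.000e-01 3.940e+01 1.146e+02] [0.529 0.022 0.194]
-51.0 [ 0.89  -0.001 -0.001] [1.000e-01 3.850e+01 1.223e+02] [0.528 0.018 0.187]
-53.0 [ 0.925 -0.001 -0.001] [1.000e-01 3.770e+01 1.275e+02] [0.528 0.016 0.182]
-55.0 [ 0.96  -0.001 -0.001] [1.000e-01 3.670e+01 1.326e+02] [0.528 0.014 0.178]
```

View pics/s5.png

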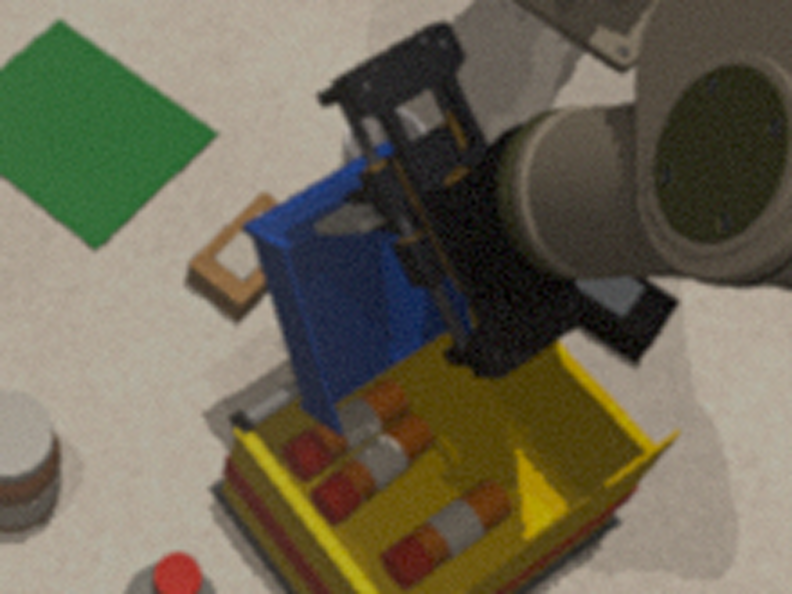

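All three tubes lie in the bin at about (345,430), (375,465) and (450,530) in the crop, and the tray is empty. I bring it level about the bar, lifted by about 1 mm.

>>> apply_moves(
  steps=[
    [0.052,0,0,0,5.5,5.4,-1],
    [0.105,0,0,0,10.6,11.1,-1],
    [0.157,0,0,0,15.1,17.5,-1],
    [0.209,0,0,0,19.3,24.1,-1],
    [0.262,0,0,0,23.2,30.9,-1],
    [0.314,0,0,0.1,26.6,37.8,-1],
    [0.367,0,0,0.1,29.7,45,-1],
    [0.419,0,0,0.1,32.5,52.3,-1],
    [0.471,-0.001,0,0.1,34.8,59.7,-1],
    [0.524,-0.001,0,0.1,36.8,67.3,-1],
    [0.576,-0.001,0,0.1,38.3,74.9,-1],
    [0.628,-0.001,0,0.1,39.5,82.7,-1],
    [0.681,-0.001,-0.001,0.1,40.2,90.4,-1],
    [0.733,-0.001,-0.001,0.1,40.5,98.2,-1],
    [0.785,-0.001,-0.001,0.1,40.5,106,-1],
    [0.838,-0.001,-0.001,0.1,40,113.8,-1],
    [0.89,-0.001,-0.001,0.1,39.1,121.5,-1],
    [0.925,-0.001,-0.001,0.1,38.3,126.7,-1],
    [0.96,-0.001,-0.001,0.1,37.3,131.8,-1],
    [0.96,-0.001,-0.001,0.1,37.3,131.8,-1],
  ],
)

```text
time: 13.15
ee_pos: [0.5266, 0.0119, 0.1773]
eef_rot: [0.98, -0.093, 0.015, -0.173]
ft_force: [-1.2, -1.1, 0.6]
width: 0.0075
grip_force: 45.0
```

```bash
python3 - <<'E'
from h import *
s=r.read_state(); print(s["ft_force"],s["torque"],s["time"],hook_now(s),s["joint_positions"].round(2))
hk,(y,p,_)=hook_now(s)
# mat centre target: tray centre -> hook +62mm along yaw 3.3
mat=np.array([.5105,-.179]); Y=1.0
hm=np.r_[mat+.062*R.from_euler("z",Y,degrees=True).apply([0,1,0])[:2],.012]; print(hm)
print("up",rel(*hpose(hk+[0,0,.05],-10.6)))
print("over",rel(*hpose(hm+[0,0,.165],Y)))
E
```

```text
[-1.20813019 -1.11541999  0.64905892] [-0.43559378  0.13432745  0.07137391] 13.15 (array([0.5528, 0.1499, 0.1252]), array([-10.79,   0.  ,   0.18])) [ 0.51  0.17 -0.43  1.81 -0.3   1.16 -1.55]
[ 0.50941795 -0.11700944  0.012     ]
up (array([-0.    ,  0.0018, -0.0043]), array([  0.2, -17.1, -47. ]))
over (array([-0.0003, -0.0674, -0.1945]), array([  35.8,  233.5, -140.3]))
```

Level again. I lift it straight up off the bar.

>>> apply_moves(
  steps=[
    [0,0,0,0,-1,-3,-1],
    [0,0,0,0,-3,-9,-1],
    [0,0,0,0,-6,-17,-1],
    [0,0,0,0,-9,-26,-1],
    [0,0,0,0,-12,-34,-1],
    [0,0,0,0,-15,-41,-1],
    [0,0,0,0,-17,-47,-1],
    [0,0,0,0,-17,-47,-1],
    [0,0,0,0,-17,-47,-1],
  ],
)

```text
time: 13.9
ee_pos: [0.5277, 0.0142, 0.2287]
eef_rot: [0.981, -0.091, 0.016, -0.173]
ft_force: [-0.3, 0.2, -1.1]
width: 0.008
grip_force: 45.0
```

```bash
python3 - <<'E'
from h import *
s=r.read_state(); print(s["ft_force"],s["time"],hook_now(s))
print("over",rel(*hpose([.5094,-.117,.172],1.0)))
E
```

```text
[-0.31323469  0.22939015 -1.12782008] 13.9 (array([0.5534, 0.1523, 0.1764]), array([-10.58,  -0.04,   0.05]))
over (array([ 0.0007, -0.0682, -0.1903]), array([ 34.4, 255.3, -87.9]))
```

>>> apply_moves(
  steps=[
    [0,-0.002,-0.006,1,8,-2.7,-1],
    [0,-0.006,-0.018,3.2,24,-8.2,-1],
    [0,-0.012,-0.034,6,45,-15.5,-1],
    [0,-0.018,-0.051,9.2,68,-23.5,-1],
    [0,-0.025,-0.07,12.5,93,-32,-1],
    [0,-0.032,-0.089,16,119,-41,-1],
    [0,-0.039,-0.108,19.5,145,-50,-1],
    [0,-0.046,-0.127,23,170,-58.5,-1],
    [0,-0.052,-0.145,26.3,195,-67,-1],
    [0,-0.058,-0.162,29.5,218,-75,-1],
    [0,-0.063,-0.176,32,237,-81.5,-1],
    [0,-0.066,-0.185,33.6,249,-85.6,-1],
    [0.0007,-0.068,-0.19,34.4,255.3,-87.9,-1],
    [0.0007,-0.068,-0.19,34.4,255.3,-87.9,-1],
    [0.0007,-0.068,-0.19,34.4,255.3,-87.9,-1],
    [0.0007,-0.068,-0.19,34.4,255.3,-87.9,-1],
  ],
)

```text
time: 15.23
ee_pos: [0.5121, -0.2559, 0.224]
eef_rot: [0.985, 0.009, -0.002, -0.174]
ft_force: [-0.8, -0.5, -2.5]
width: 0.0078
grip_force: 45.0
```

```bash
python3 - <<'E'
from h import *
s=r.read_state(); print(s["ft_force"],s["time"],hook_now(s))
print("down",rel(*hpose([.5094,-.117,.0145],1.0)))
c=r.camera("scene");P=pts(c);hsv=cv2.cvtColor(c["pixels"],cv2.COLOR_RGB2HSV); H,S=hsv[...,0],hsv[...,1]
m=(H>100)&(H<130)&(S>100)&(P[...,2]>.12)&(P[...,2]<.27)&(P[...,1]<0)&(P[...,0]>.4)
print(m.sum(),cv2.minAreaRect(P[m][:,:2].astype(np.float32)))
E
```

```text
[-0.79495099 -0.45570224 -2.51615088] 15.2333 (array([ 0.5095, -0.1154,  0.172 ]), array([1.08, 0.06, 0.  ]))
down (array([-0.001 ,  0.0005,  0.0012]), array([ -0.3,  55.4, 147.2]))
2097 ((0.5098016262054443, -0.17546460032463074), (0.12576033174991608, 0.15076270699501038), 0.901918351650238)
```

>>> apply_moves(
  steps=[
    [0,0,0,0,2,5,-1],
    [0,0,0,0,6,15,-1],
    [0,0,0,0,11,29,-1],
    [0,0,0,0,16,43,-1],
    [0,0,0,0,21,57,-1],
    [0,0,0,0,26,71,-1],
    [0,0,0,0,31,85,-1],
    [0,0,0,0,36,98,-1],
    [0,0,0,0,41,110,-1],
    [0,0,0,0,45,121,-1],
    [0,0,0,0,49,130,-1],
    [0,0,0,0,52,138,-1],
    [0,0,0,0,54,144,-1],
    [0,0,0,0,55.4,147.2,-1],
    [0,0,0,0,55.4,147.2,-1],
    [0,0,0,0,55.9,148.6,-1],
    [0,0,0,0,56.2,149.5,-1],
    [0,0,0,0,56.2,149.5,-1],
    [0,0,0,0,56.2,149.5,-1],
  ],
)

```text
time: 16.87
ee_pos: [0.5119, -0.2592, 0.0644]
eef_rot: [0.985, 0.008, -0.001, -0.174]
ft_force: [0.2, 0.2, -2.3]
width: 0.0079
grip_force: 45.0
```

```bash
python3 - <<'E'
from h import *
s=r.read_state(); print(s["ft_force"],s["torque"],s["time"],hook_now(s))
E
```

```text
[ 0.19613729  0.20363837 -2.33052748] [-0.68432003 -0.00395399  0.053711  ] 16.8667 (array([ 0.5095, -0.1187,  0.0123]), array([ 0.98, -0.  , -0.  ]))
```

>>> apply_moves(
  steps=[
    [0,0,0,0,0.2,0.5,-1],
    [0,0,0,0,0.3,0.9,-1],
    [0,0,0,0,0.4,1.2,-1],
    [0,0,0,0,0.4,1.2,-1],
    [0,0,0,0,0.4,1.2,-1],
  ],
)

```text
time: 17.28
ee_pos: [0.5119, -0.2592, 0.0635]
eef_rot: [0.985, 0.008, -0.001, -0.174]
ft_force: [-2.8, -0.7, 5.5]
width: 0.0079
grip_force: 45.0
```

```bash
python3 - <<'E'
from h import *
s=r.read_state(); print(s["ft_force"],s["torque"],s["time"],hook_now(s))
E
```

```text
[-2.82138391 -0.70206645  5.50125427] [-0.00892273  0.50048123  0.23194326] 17.2833 (array([ 0.5095, -0.1187,  0.0113]), array([ 0.98,  0.01, -0.  ]))
```

It is down on the mat. I open and back out along the plate.

>>> apply_moves(
  steps=[
    [0,0,0,0,0,0,-0.5],
    [0,0,0,0,0,0,0],
    [0,0,0,0,0,0,0.5],
    [0,0,0,0,0,0,0.5],
    [0,0,0,0,0,0,0.5],
    [0,0,0,0,0,0,0.5],
    [0,0,0,0,0,0,0.5],
    [0,0,0,0,0,0,0.5],
    [0,0,0,0,0,0,0.5],
    [0,0,0,0,0,0,0.5],
    [0,0,0,0,0,0,0.5],
    [0,0,0,0,0,-5,0.5],
    [0,0,0,0,0,-15,0.5],
    [0,0,0,0,0,-30,0.5],
    [0,0,0,0,0,-50,0.5],
    [0,0,0,0,0,-75,0.5],
    [0,0,0,0,0,-100,0.5],
    [0,0,0,0,0,-125,0.5],
    [0,0,0,0,0,-150,0.5],
    [0,0,0,0,0,-150,0.5],
  ],
)

```text
time: 18.95
ee_pos: [0.5139, -0.3136, 0.2096]
eef_rot: [0.985, 0.008, 0.002, -0.171]
ft_force: [-0.1, -0.5, 0.4]
width: 0.0651
grip_force: 0.0
```

```bash
python3 - <<'E'
from h import *
s=r.read_state(); print(s["ft_force"],s["time"],s["width"],s["ee_pos"])
c=r.camera("scene"); save(c,"s6.png",(200,100,480,350),2.35)
P=pts(c);hsv=cv2.cvtColor(c["pixels"],cv2.COLOR_RGB2HSV); H,S=hsv[...,0],hsv[...,1]
m=(H>100)&(H<130)&(S>100)&(P[...,2]>.043)&(P[...,2]<.056)&(abs(P[...,1]+.18)<.12)&(abs(P[...,0]-.51)<.1)
print(m.sum(),cv2.minAreaRect(P[m][:,:2].astype(np.float32)),np.percentile(P[m][:,2],[5,50,95]))
E
```

```text
[-0.10197117 -0.46112344  0.44963292] 18.95 0.0650534768105293 [ 0.51388561 -0.31361132  0.20964388]
102 ((0.5098477005958557, -0.1806427240371704), (0.12461812794208527, 0.1469726860523224), 0.9837124347686768) [0.04363325 0.04646101 0.04990017]
```

View pics/s6.png

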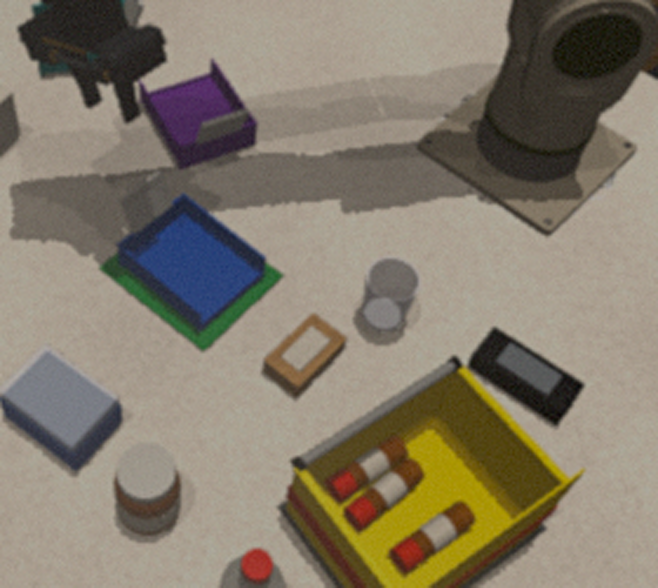

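The empty tray stands level on the mat at (192,262) in the crop, and the three tubes lie in the bin at about (370,468), (385,493) and (433,537). The bystanders in view are where they were, and the gripper is clear.

```bash
python3 -c "
from bench import r
print(r.close_job())"
```

```text
the job is handed in; nothing more can be done
None
```

The job is handed in (no verdict came back): my last picture shows all three tubes in the bin, the empty tray level and about 2 mm off the mat's centre, and the bystanders in view unmoved, with about 19 s used.

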